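Index the swivel hook and hang the C-clamp

TASK

Swing the flat-bar hook on the tool post round towards the robot with light pressure, feeling for the slot, until its cross-pin drops fully into the slotted rim of the post and locks the hook; never force it. Then hang the big standing C-clamp on the locked hook by the middle of its top arm, setting it down gently behind the upturned tip so that it hangs upright by its own weight. Leave everything else on the bench where it is.

Things in the scene. Friction and masses are not known exactly. Their poses are not given: they have to be found in the camera images.
- hook: Flat steel bar hook that swivels on top of a round upright post (tube 49 mm across, rim 195 mm up, 110 mm square base plate). Origin: on the vertical swivel axis, level with the arm's flat top face; own +x outwards along the arm, z up. Arm 25 mm wide, 6 mm thick. A nut on the axis: 10 mm radius, 15 mm high. Turning needs 1 to 2 N at 80 mm; over 20 N from the gripper (a pinch counts) is forcing it.
- hook_pin (a point): Middle of the 6.4 mm cross-pin under the hook, on the axis, across the arm, 64 mm long. It rides on the tube's rim (hook origin 213 mm above the bench) until it meets the rim's two opposite slots (8.4 mm wide, 7 mm deep) and drops in by its weight (0.45 kg): origin at 206 mm. The slots then lock the hook but for 3 degrees of play; pushing on at 80 mm builds up about 3 N per mm.
- hook_push (a point): Middle of the arm, 80 mm out: push its side here with closed fingertips. At the start the hook stands off to the robot's left; turn it counter-clockwise from above, tip towards the robot, by 0.65 to 1.25 rad. It locks facing the robot (-x) within 0.4 rad either way: the exact direction is not given and must be felt for. Axes as hook.
- hook_tip (a point): Top of the upturned tip, 97 mm from the axis, 20 mm above the arm's top face; the tip is 6 mm thick (94 to 100 mm out) and 25 mm wide. Things hang between it and the nut. Axes as hook.
- clamp: Big steel C-clamp, 0.3 to 0.5 kg, standing on its lower arm. Origin: centre of its underside; z up, x in the plane of the C from spine to screw, y across its 24 mm thickness. Spine x -43 to -25 mm, 125 mm high; lower arm z 0 to 20, top arm z 105 to 125, both x -43 to 45. Screw at x = 34, knob 24 mm across, top at z = 154. Centre of mass within 4 mm of x = 0, about half-way up.
- clamp_center (a point): Centre of the C-clamp, 77 mm above its underside, inside the closed window that the hook passes through along y: x -25 to 25 mm, from 31 to 105 mm above the underside. Hung, the clamp's y lies along the hook's arm, either way round.
- clamp_grip (a point): Place to grip the C-clamp from above, across its 24 mm thickness: on the spine under its top end, at x = -34 mm, y = 0, 112 mm above the clamp's underside and 13 mm below the spine's top. Axes as clamp.
- clamp_seat (a point): Middle of the underside of the C-clamp's top arm, at x = y = 0, 105 mm above the clamp's underside: the spot that rests on the hook's arm. Axes as clamp. It may meet the hook with up to 30 N: set down gently, not dropped.
- jar: Bystander: clear glass jar with a flip-top lid, 80 mm across, 111 mm high. Origin: centre of its underside.
- level: Bystander: yellow plastic spirit level standing on its edge, 230 mm long (own x), 22 mm thick, 44 mm high. Origin: centre of its underside.
- mallet: Bystander: blue silicone mallet lying down, 250 mm long (head towards own +x, 80 mm wide, 48 mm high). Origin: under it, 100 mm from the head's centre.
- socket: Bystander: white porcelain light socket standing on its flange, 58 mm across, 45 mm high. Origin: centre of its underside.
- small_clamp: Bystander: small dark steel C-clamp lying flat, about 55 by 110 mm, 15 mm high. Origin: middle of its underside.
- tape: Bystander: grey tape measure, 70 by 36 mm, 66 mm high. Origin: centre of its underside.
There are look-alikes about, which are no part of the job. Of the things shaped like the clamp, the steel one is meant. Leave any yellow look-alike of the part that bears hook alone.

How it is judged:
By the outcome, as a careful person would: the job done as asked, in the order asked, and still so for the second after the job is handed in, with the robot touching nothing.
It also fails if it takes over 72 s, if anything falls off the work surface, if the arm or the gripper's body presses on something with over 40 N, if the wrist force passes 120 N, or if a joint passes its speed limit or range.

ROBOT

A 7-joint arm with a two-finger parallel gripper is mounted at the origin on the work surface. World frame = base frame: x ahead of the robot, y to its left, z up, the work surface at z = 0. Lengths are in m, angles in rad, forces in N, time in s.
With the tool pointing down it reaches from about 0.4 to 0.85 m from the base axis. Payload 10.4 kg.
Tool frame: the origin (TCP) lies at the very end of the fingers, on their centre line; the grasp point (between the pads) lies 19 mm behind it; x points along the fingers, z is the direction in which the jaws open and shut, and the axes are right-handed (so a half turn about x gives the same grasp; the last joint's range is limited). The gripper opens to 85 mm and grips with 20 to 120 N. Pads are 22 mm wide; open, the fingers measure 114 mm over their backs; the gripper's body (76 mm by 85 mm) begins 54 mm behind the grasp point. The pads swing forward as they close: fully open they stand 13 mm farther back than shut.
Start: joints at [-1.175, 0.332, -0.065, 1.46, 0.022, 1.35, -0.088], TCP at [0.254, 0.571, 0.208] pointing down, gripper open.
Joint ranges: [-2.6, 2.6], [-0.5, 2.12], [-1.47, 1.34], [0.16, 2.42], [-1.27, 4.41], [0.06, 2.06], [-2.6, 2.6]. Speed limits (rad/s): [2.22, 2.22, 2.79, 2.79, 3.14, 3.14, 3.14].

INTERFACE

Orientations are given as a unit quaternion [x, y, z, w].
In Python, from workcell import get_obs, camera, camera_info, hand_in gives the robot as it stands.
- The arm moves only by the tool move_arm, never from a script. Its argument "motion" is text: rows parted by semicolons, each of 4 numbers parted by spaces: the shift along the world's x, y, z in m, then the turn about the world's z in rad. In form: tx ty tz spin; .... A call has 1 to 10 rows; each row is the pose to reach, as a shift and turn from the pose commanded when the call began; what a row does not reach only later rows make up. A row lasts 1/8 s, in which the tool goes at most 62.5 mm and 10.7 degrees, less where a joint would pass 70% of its speed; a pose out of reach is approached as far as the arm can. A call with a gripper value outside its range is refused whole. "grip" is the opening, from 0 (shut) to 1 (fully open), set as the call begins (left out, the last holds). The fingers move at their own pace and stop on an object; "force" is the grip in N (left out, the last holds). Time passes only in rows, so rows that repeat a pose let the fingers close. It gives the time, the measured TCP pose, the force and the opening at its end, in the units of the state.
- get_obs(): the state, without advancing time (a new reading comes with each control period).
- camera(name): name is "side" or "top" or "wrist"; returns (picture, depth): 400x640x3 uint8, red, green, blue; 400x640 float32, m along the optical axis (not along the pixel's ray), 0 where there is no reading.
- camera_info(name): a dict with "camera_matrix" (3x3 intrinsics, pixels), "k1" (the pictures are not rectified: a ray, as slopes to the right and down, at radius r is drawn at 1 + k1 r^2 times it, then the intrinsics apply), "eye" and "attitude" of the camera in the world. Camera axes: x right, y up, looking along -z (the intrinsics and any distortion apply to the point x, -y, -z); pixel columns grow to the right and rows downward; lengths in m; the calibration is good to about 2 mm. A picture is of the moment at which its call begins: read the wrist's pose just before it. camera_info takes no time and is no camera call; for the wrist camera it gives the pose at the moment of the call.
- hand_in(): hands the job in, once; it reports no verdict.
The state is a dict: "clock": time; "joint_pos": joint angles; "joint_velocities": joint speeds; "tau": joint torques, N m; "position": TCP position; "ee_rot": TCP orientation; "ft_force": force on the tool from outside, world axes, zero at the start; "torque": the same for the moment, N m; "grip_width": opening from 0.0 (shut) to 1.0 (fully open).
Only numpy, scipy, OpenCV 4.12 (cv2) and the standard library are available. Lean on these libraries where they do the work, as an engineer would, in place of code of your own. Each camera call takes 0.05 s, during which the arm holds its last target.

## Working session

There is one attempt and no reset: what is moved stays moved. The work goes in short steps, Python scripts to look and compute and a tool call to move; the robot and the scene stay as the last step left them, time stands still between calls to the robot, and variables do not carry over. Pictures are saved under pics/ and viewed, and the job is handed in when it is done.

Besides the shell and the picture viewer there is one more tool, called in YAML: its name, and indented under it one key for each argument. move_arm: Moves the arm, as the interface text tells. Its arguments: {"type":"object","properties":{"motion":{"type":"string"},"grip":{"type":"number"},"force":{"type":"number"}},"required":["motion"]}

```bash
mkdir -p pics; ls; cat > h.py <<'E'
import numpy as np, cv2, json
from workcell import get_obs, camera, camera_info, hand_in
from scipy.spatial.transform import Rotation as R
def shot(name, fn):
    ci=camera_info(name); im,d=camera(name)
    cv2.imwrite(f'pics/{fn}.png', im[:,:,::-1]); np.savez(f'pics/{fn}.npz', d=d, im=im, K=np.array(ci['camera_matrix']),k1=ci['k1'],eye=np.array(ci['eye']),att=np.array(ci['attitude']))
    return im,d,ci
E
python3 - <<'E'
from h import *
o=get_obs(); print({k:np.round(v,3).tolist() for k,v in o.items()})
for n in ['side','top','wrist']:
    im,d,ci=shot(n,n+'0'); print(n,ci)
print(get_obs()['clock'])
E
```

```text
pics
{'clock': 0.0, 'joint_pos': [-1.175, 0.333, -0.065, 1.461, 0.022, 1.35, -0.089], 'joint_velocities': [-0.0, -0.001, 0.0, -0.001, -0.001, -0.001, 0.0], 'tau': [-0.001, -62.544, 0.048, -39.161, 0.016, 0.01, -0.0], 'position': [0.254, 0.571, 0.208], 'ee_rot': [-0.385, 0.593, 0.385, 0.593], 'ft_force': [-0.344, -0.372, -0.558], 'torque': [-0.017, -0.021, 0.009], 'grip_width': 1.003}
side {'camera_matrix': array([[399.97628629,   0.        , 321.46319523],
       [  0.        , 399.97628629, 205.05186631],
       [  0.        ,   0.        ,   1.        ]]), 'k1': 0.027693228985378123, 'eye': array([ 0.12480126, -0.76864657,  0.99288904]), 'attitude': array([ 0.38336258, -0.10044507, -0.25094483,  0.88315945])}
top {'camera_matrix': array([[485.57930469,   0.        , 319.3825778 ],
       [  0.        , 485.57930469, 198.29196957],
       [  0.        ,   0.        ,   1.        ]]), 'k1': -0.1045027009446347, 'eye': array([0.43824524, 0.01200988, 1.39411016]), 'attitude': array([-0.04100848,  0.03604337,  0.71270998, -0.69933087])}
wrist {'camera_matrix': array([[296.11876855,   0.        , 317.92949941],
       [  0.        , 296.11876855, 198.44276202],
       [  0.        ,   0.        ,   1.        ]]), 'k1': -0.023255055241918846, 'eye': array([0.1839678 , 0.60079117, 0.37367885]), 'attitude': array([-0.12754892, -0.0818377 ,  0.53844506,  0.82892146])}
0.15
```

View pics/side0.png

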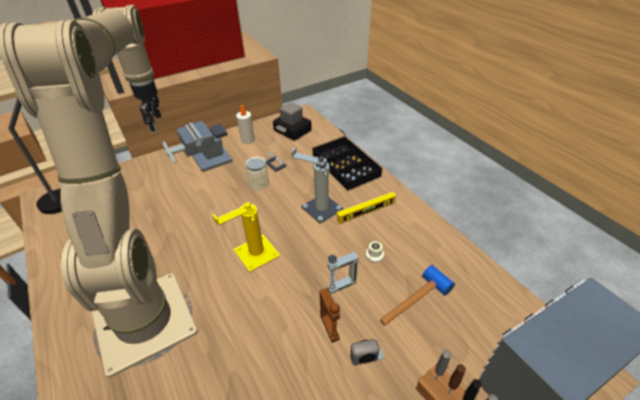

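View pics/top0.png

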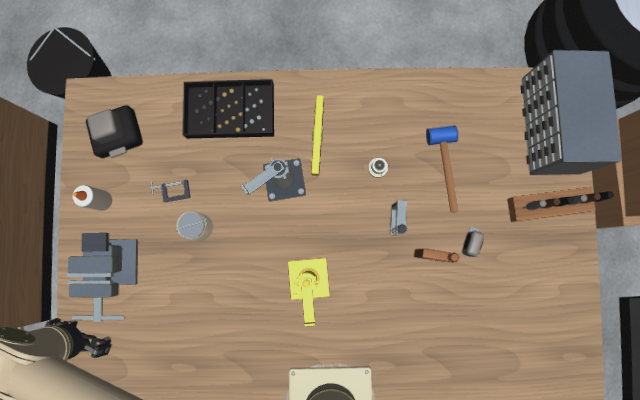

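View pics/wrist0.png

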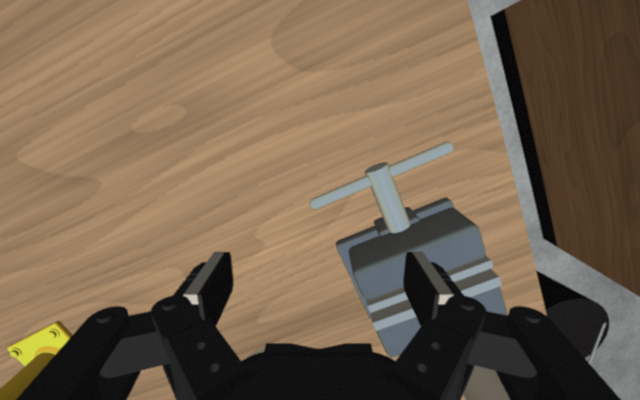

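Top view: the steel post is at about (280,175), with the hook's arm running to (247,190). The steel clamp is at (399,218) with a brown look-alike at (437,255), and the yellow post is at (308,280). Next I'll build point clouds.

```bash
cat >> h.py <<'E'
def rays(z,u,v):
    K=z['K']; k1=float(z['k1'])
    xd=(u-K[0,2])/K[0,0]; yd=(v-K[1,2])/K[1,1]
    x,y=xd.copy(),yd.copy()
    for _ in range(20):
        f=1+k1*(x*x+y*y); x=xd/f;y=yd/f
    return x,y
def cloud(fn):
    z=np.load(f'pics/{fn}.npz'); d=z['d'].astype(float); v,u=np.mgrid[0:400,0:640].astype(float)
    x,y=rays(z,u,v); P=np.stack([x*d,-y*d,-d],-1)
    W=P@R.from_quat(z['att']).as_matrix().T+z['eye']; W[d<=0]=np.nan
    return W,z
def proj(z,p):
    q=(np.atleast_2d(p)-z['eye'])@R.from_quat(z['att']).as_matrix()
    x=q[:,0]/-q[:,2]; y=-q[:,1]/-q[:,2]; f=1+float(z['k1'])*(x*x+y*y)
    return np.stack([x*f*z['K'][0,0]+z['K'][0,2], y*f*z['K'][1,1]+z['K'][1,2]],-1)
E
python3 - <<'E'
from h import *
for fn in ['top0','side0']:
    W,z=cloud(fn)
    print(fn,'att', z['att'])
    # hook region top face
    def rep(name,m):
        p=W[m]; 
        if len(p)<3: print(name,len(p)); return
        r=cv2.minAreaRect(p[:,:2].astype(np.float32)*1000)
        print(name,len(p),'med',np.round(np.median(p,0),4),'rect',np.round(r[0],1),np.round(r[1],1),round(r[2],1))
    X,Y,Z=W[...,0],W[...,1],W[...,2]
    box=lambda a,b,c,d,e,f:(X>a)&(X<b)&(Y>c)&(Y<d)&(Z>e)&(Z<f)
    rep('table',box(0.3,.35,-.3,-.1,-.05,.05))
    rep('baseplate',box(.4,.65,-.0,.3,.004,.025))
    rep('hook arm',box(.4,.65,-.0,.3,.200,.222))
    rep('nut/tip',box(.4,.65,-.0,.3,.223,.26))
    rep('clamp toparm',box(.3,.5,-.27,-.13,.11,.135))
    rep('clamp knob',box(.3,.5,-.27,-.13,.14,.17))
    rep('clamp all',box(.3,.5,-.27,-.13,.03,.17))
    rep('brown all',box(.2,.4,-.35,-.2,.03,.17))
    rep('yellow arm',box(.1,.4,-.0,.15,.19,.26))
for n in ['top0','side0']:
    im=cv2.imread(f'pics/{n}.png')
    a=im[130:300,220:460] if n=='top0' else im[130:300,200:400]
    cv2.imwrite(f'pics/{n}c.png',cv2.resize(a,None,fx=3,fy=3,interpolation=cv2.INTER_CUBIC))
E
```

```text
top0 att [-0.04100848  0.03604337  0.71270998 -0.69933087]
table 1239 med [ 0.3249 -0.1991  0.0008] rect [ 325.  -200.4] [ 49.9 199.1] 0.0
baseplate 1794 med [0.5549 0.1191 0.0069] rect [525.  150.2] [299.2 249.8] 90.0
hook arm 434 med [0.6218 0.1568 0.213 ] rect [621.5 152.5] [ 40.6 112. ] 23.8
nut/tip 54 med [0.6197 0.1605 0.2297] rect [621.4 160.6] [ 24.  106.4] 36.8
clamp toparm 116 med [ 0.4307 -0.2548  0.125 ] rect [ 453.  -221.8] [119.   29.1] 56.3
clamp knob 67 med [ 0.4909 -0.1905  0.1531] rect [ 489.8 -191. ] [25.4 18. ] 89.5
clamp all 249 med [ 0.4361 -0.2452  0.125 ] rect [ 457.2 -224.8] [120.6  31.2] 48.8
brown all 0
yellow arm 682 med [0.3385 0.0525 0.2057] rect [326.1  45.5] [122.3  63. ] 15.7
side0 att [ 0.38336258 -0.10044507 -0.25094483  0.88315945]
table 1167 med [ 0.3247 -0.209   0.0008] rect [ 324.9 -200. ] [ 49.8 199.8] 0.0
baseplate 634 med [0.5989 0.0965 0.0097] rect [523.7 148.7] [249.8 294.2] 0.7
hook arm 201 med [0.6239 0.1512 0.2128] rect [623.1 151.4] [ 36.3 111.5] 26.2
nut/tip 32 med [0.5988 0.193  0.2276] rect [617.4 153.5] [ 22.1 106.7] 28.5
clamp toparm 138 med [ 0.4352 -0.2522  0.1247] rect [ 455.2 -228.8] [114.5  29.5] 48.7
clamp knob 57 med [ 0.4912 -0.1955  0.1527] rect [ 491.1 -193.4] [17.4 22.3] 5.1
clamp all 356 med [ 0.4842 -0.2022  0.1174] rect [ 457.6 -227.8] [119.4  29.7] 46.9
brown all 0
yellow arm 413 med [0.338  0.0456 0.2057] rect [327.2  59.8] [ 67. 122.] 83.7
```

View pics/top0c.png

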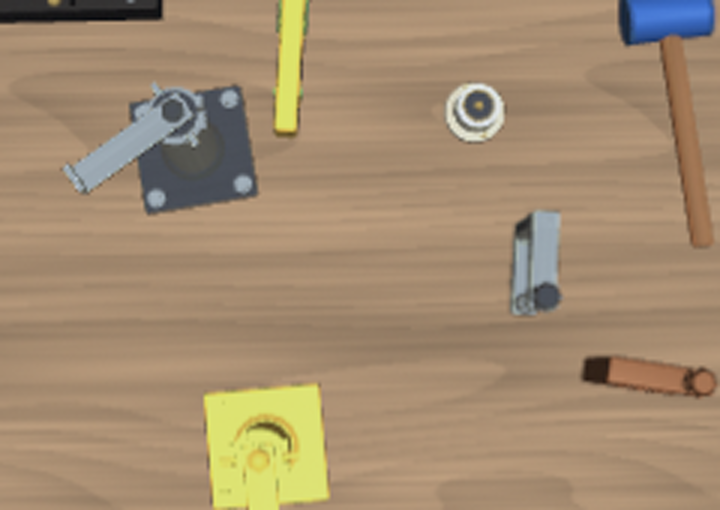

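View pics/side0c.png

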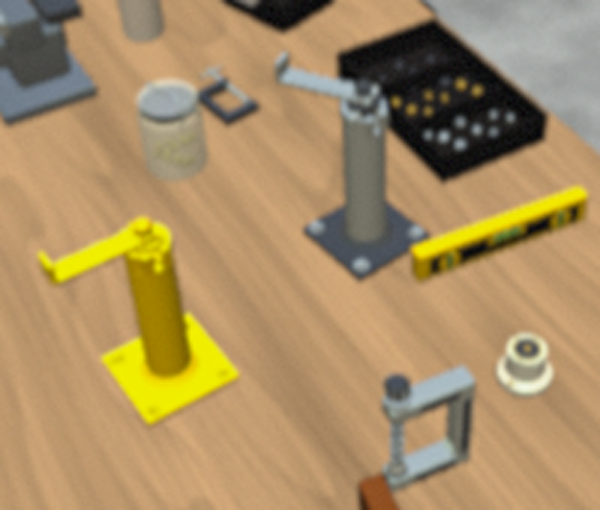

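```bash
python3 - <<'E'
from h import *
for fn in ['top0','side0']:
    W,z=cloud(fn)
    X,Y,Z=W[...,0],W[...,1],W[...,2]
    box=lambda a,b,c,d,e,f:(X>a)&(X<b)&(Y>c)&(Y<d)&(Z>e)&(Z<f)
    def rep(name,m):
        p=W[m]
        r=cv2.minAreaRect(p[:,:2].astype(np.float32)*1000)
        print(name,len(p),'med',np.round(np.median(p,0),4),'rect',np.round(r[0],1),np.round(r[1],1),round(r[2],1))
    rep('hook arm',box(.5,.75,-.0,.3,.206,.217))
    rep('nut',box(.6,.75,-.0,.15,.222,.26))
    rep('tip',box(.5,.65,.15,.3,.226,.26))
    rep('baseplate',box(.5,.75,-.0,.2,.004,.025))
    rep('clamp toparm',box(.4,.65,-.30,-.13,.115,.135))
    rep('clamp knob',box(.4,.65,-.3,-.13,.14,.17))
    rep('clamp all',box(.4,.65,-.3,-.13,.03,.17))
    rep('brown all',box(.3,.5,-.40,-.2,.08,.17))
    p=W[box(.5,.75,-.0,.3,.206,.217)]; 
    rep('yellowtip etc',box(.2,.45,-.0,.15,.19,.26))
    rep('level',box(.6,.9,-.1,.1,.03,.06))
    rep('socket',box(.5,.7,-.2,-.05,.03,.06))
    rep('small',box(.5,.7,.35,.55,.006,.03))
    rep('jar',box(.4,.6,.3,.5,.09,.13))
    rep('mallet',box(.4,.8,-.45,-.3,.01,.06))
E
```

```text
hook arm 416 med [0.6233 0.1547 0.2127] rect [620.2 149. ] [ 43.3 112.2] 38.7
nut 39 med [0.6472 0.121  0.2264] rect [646.7 121.7] [14.4 17. ] 75.2
tip 26 med [0.5914 0.2007 0.2332] rect [591.4 200.8] [24.  6.] 37.3
baseplate 1367 med [0.6218 0.1007 0.0088] rect [624.5 100.3] [199.5 248.8] 89.9
clamp toparm 470 med [ 0.5058 -0.2043  0.125 ] rect [ 477.  -226.1] [195.4  70. ] 34.4
clamp knob 77 med [ 0.4915 -0.1909  0.1531] rect [ 492.2 -191.5] [22.7 24.4] 15.5
clamp all 653 med [ 0.4927 -0.2012  0.1249] rect [ 477.1 -226.1] [195.5  70. ] 34.4
brown all 382 med [ 0.423  -0.2864  0.1261] rect [ 439.6 -257.6] [155.8  48.2] 60.9
yellowtip etc 682 med [0.3385 0.0525 0.2057] rect [326.1  45.5] [122.3  63. ] 15.7
level 678 med [0.7685 0.0228 0.0431] rect [752.7  29. ] [ 67.4 266.2] 73.2
socket 188 med [ 0.6752 -0.1512  0.0445] rect [ 626.1 -173.8] [151.4  40. ] 24.6
small 472 med [0.619  0.4491 0.0122] rect [599.4 451.4] [194.3 197.9] 89.6
jar 608 med [0.5142 0.3661 0.1074] rect [513.7 365.6] [79.5 71.1] 67.6
mallet 1164 med [ 0.6856 -0.3498  0.0356] rect [ 598.3 -367. ] [387.  126.3] 1.5
h
[... 395 characters left out ...]
1 med [ 0.4928 -0.1954  0.1523] rect [ 493.6 -193.6] [22.3 21.6] 57.7
clamp all 838 med [ 0.4957 -0.2053  0.1221] rect [ 478.3 -226.5] [196.3  70.3] 32.5
brown all 449 med [ 0.4198 -0.2925  0.1254] rect [ 440.3 -259.3] [159.3  48.1] 60.0
yellowtip etc 413 med [0.338  0.0456 0.2057] rect [327.2  59.8] [ 67. 122.] 83.7
level 481 med [0.7561 0.0183 0.0426] rect [749.6  28.9] [ 76.5 270.7] 70.3
socket 154 med [ 0.6743 -0.1568  0.044 ] rect [ 602.3 -176.5] [205.8  38.7] 18.0
small 175 med [0.6204 0.4528 0.0125] rect [598.8 450.8] [187.5 195.8] 0.9
jar 257 med [0.5141 0.3571 0.107 ] rect [519.1 363.2] [71.4 78. ] 52.6
mallet 1435 med [ 0.6517 -0.3559  0.0343] rect [ 602.3 -366.8] [394.7 133.5] 0.0
```

```bash
python3 - <<'E'
from h import *
for fn in ['top0','side0']:
    W,z=cloud(fn)
    X,Y,Z=W[...,0],W[...,1],W[...,2]
    box=lambda a,b,c,d,e,f:(X>a)&(X<b)&(Y>c)&(Y<d)&(Z>e)&(Z<f)
    def rep(name,m):
        p=W[m]; b=np.median(p,0)
        p=p[np.linalg.norm(p[:,:2]-b[:2],axis=1)<.08]
        r=cv2.minAreaRect(p[:,:2].astype(np.float32)*1000)
        c=p[:,:2]-p[:,:2].mean(0); u,s,vt=np.linalg.svd(c,full_matrices=False)
        print(name,len(p),'rect',np.round(r[0],1),np.round(r[1],1),round(r[2],1),'pca ang',np.round(np.degrees(np.arctan2(vt[0,1],vt[0,0])),1), p[:,2].min(),p[:,2].max())
    rep('clamp toparm',box(.44,.65,-.235,-.13,.120,.130))
    rep('clamp all',box(.44,.65,-.235,-.13,.03,.13))
    rep('clamp low',box(.44,.65,-.235,-.13,.010,.027))
    rep('brown',box(.3,.47,-.40,-.2,.08,.17))
    rep('tape',box(.3,.53,-.5,-.35,.02,.08))
    rep('armflat',box(.5,.75,-.0,.3,.211,.2145))
    rep('postbase',box(.55,.75,.02,.2,.005,.016))
E
```

```text
clamp toparm 227 rect [ 525.  -194.4] [25.  87.6] 85.0 pca ang 172.3 0.12009562204549118 0.1297342900490679
clamp all 297 rect [ 525.  -194.3] [26.3 87.6] 85.1 pca ang 174.3 0.03155188315741553 0.1297342900490679
clamp low 120 rect [ 511.9 -188. ] [107.3  21. ] 2.2 pca ang 178.5 0.01017865013514907 0.026924988609261957
brown 374 rect [ 422.7 -288.3] [89.9 26.1] 79.8 pca ang -100.2 0.08047410022938739 0.16076466978732928
tape 433 rect [ 451.7 -406.3] [40.5 71. ] 72.1 pca ang 160.6 0.020234267922615734 0.07288627642626833
armflat 212 rect [624.8 156. ] [ 28.5 105.7] 34.8 pca ang 123.9 0.21100595059086769 0.21447098613945914
postbase 832 rect [624.9 103.4] [147.9 146.7] 26.5 pca ang 133.6 0.00501327858565781 0.015930620626292358
clamp toparm 194 rect [ 526.9 -195.8] [25.7 87.8] 85.6 pca ang 179.1 0.12004013303312355 0.1298551718911417
clamp all 489 rect [ 527.2 -195.8] [26.5 89.1] 84.6 pca ang 173.4 0.030468002183371645 0.1298551718911417
clamp low 196 rect [ 526.2 -194.8] [26. 85.] 86.2 pca ang 175.3 0.010043799584222524 0.026548989380780985
brown 403 rect [ 422.8 -291.8] [90.5 25.5] 78.8 pca ang -99.5 0.08060350987071274 0.15760465298881388
tape 587 rect [ 452.3 -407.1] [40.6 68.9] 70.0 pca ang 159.1 0.020296957077155287 0.07051332663460896
armflat 107 rect [623.5 153.8] [ 29.1 111.2] 34.9 pca ang -56.9 0.21105870080863975 0.21448917556343383
postbase 463 rect [642.2 107.3] [127.2 144.8] 62.5 pca ang 143.9 0.005158043126069045 0.015889413305156586
```

```bash
python3 - <<'E'
from h import *
o=get_obs(); M=R.from_quat(o['ee_rot']).as_matrix(); print(np.round(M,3)); print('jaw ang',np.degrees(np.arctan2(M[1,2],M[0,2])), o['position'],o['joint_pos'])
ax=np.array([.649,.120]); th=np.radians(125.6)
# check axis from flat-arm edge fit
for fn in ['top0','side0']:
    W,z=cloud(fn); e=[]
    m=(W[...,0]>.5)&(W[...,0]<.75)&(W[...,1]>0)&(W[...,1]<.3)&(W[...,2]>.205)&(W[...,2]<.24)
    p=W[m][:,:2]-ax
    for t in np.radians(np.arange(118,132,1)):
        u=np.array([np.cos(t),np.sin(t)]);n=np.array([-u[1],u[0]])
        r=p@u; l=p@n; k=(r>40)&(r<92)
        e.append((round(np.degrees(t)),*np.round(np.percentile(l[k],[2,98])*1000,1), round(np.percentile(r,99.5)*1000,1)))
    print(fn,e)
E
```

```text
[[-0.    -0.914  0.407]
 [-0.001  0.407  0.914]
 [-1.    -0.    -0.001]]
jaw ang 66.00771431768705 [0.254031   0.57071972 0.2078123 ] [-1.17458211  0.33272929 -0.06473508  1.46071673  0.02159336  1.34990489
 -0.0884781 ]Traceback (most recent call last):
  File "<stdin>", line 12, in <module>
    return _quantile_unchecked(
        a, q, axis, out, overwrite_input, method, keepdims, weights)
    return _ureduce(a,
                    func=_quantile_ureduce_func,
    ...<5 lines>...
                    overwrite_input=overwrite_input,
                    method=method)
    r = func(a, **kwargs)
    result = _quantile(arr,
                       quantiles=q,
    ...<2 lines>...
                       out=out,
                       weights=wgt)
    slices_having_nans = np.isnan(arr[-1, ...])
                                  ~~~^^^^^^^^^
IndexError: index -1 is out of bounds for axis 0 with size 0
```

move_arm:
  motion: "0.04 -0.035 0.05 -0.06; 0.08 -0.075 0.06 -0.12; 0.125 -0.115 0.06 -0.18; 0.17 -0.155 0.06 -0.24; 0.21 -0.2 0.06 -0.3; 0.255 -0.24 0.06 -0.36; 0.3 -0.28 0.06 -0.42; 0.34 -0.325 0.06 -0.48; 0.381 -0.363 0.06 -0.53; 0.381 -0.363 0.06 -0.53"
  grip: 0
  force: 20

```text
clock: 1.4
position: [0.6377, 0.2024, 0.2674]
ee_rot: [-0.215, 0.674, 0.213, 0.674]
ft_force: [-0.7, 0.3, 0.3]
grip_width: -0.001
```

```bash
python3 - <<'E'
from h import *
o=get_obs(); print(o['clock'],np.round(o['position'],4),np.round(o['joint_pos'],2))
im,d,ci=shot('wrist','w1')
ax=np.array([.649,.120])
for fn in ['top0','side0','w1']:
    W,z=cloud(fn)
    m=(W[...,0]>.5)&(W[...,0]<.75)&(W[...,1]>0)&(W[...,1]<.25)&(W[...,2]>.205)&(W[...,2]<.24)
    q=W[m]; p=q[:,:2]-ax
    for t in np.radians([122,124,125,126,128]):
        u=np.array([np.cos(t),np.sin(t)]);n=np.array([-u[1],u[0]])
        r=p@u; l=p@n
        print(fn,np.degrees(t).round(),[np.round(np.percentile(l[(r>a)&(r<a+.02)&(abs(l)<.03)],[3,97])*1000,1).tolist() if ((r>a)&(r<a+.02)&(abs(l)<.03)).sum()>5 else None for a in (.02,.04,.06,.075)], round(np.percentile(r,99.)*1000,1))
E
```

```text
1.4 [0.6377 0.2024 0.2674] [-0.58  0.42  0.29  1.25 -0.11  1.49  0.31]
top0 122.0 [[-9.7, 14.8], [-8.3, 15.2], [-7.2, 16.4], [-6.3, 16.9]] 100.5
top0 124.0 [[-10.7, 13.6], [-10.2, 13.4], [-9.8, 14.0], [-9.3, 14.1]] 100.9
top0 125.0 [[-11.1, 13.1], [-11.2, 12.6], [-11.2, 12.9], [-10.8, 12.6]] 100.9
top0 126.0 [[-11.8, 12.5], [-11.7, 11.7], [-12.5, 11.6], [-12.3, 11.1]] 101.0
top0 128.0 [[-12.8, 11.4], [-13.4, 10.3], [-15.1, 9.1], [-15.2, 8.2]] 101.2
side0 122.0 [[-9.6, 13.4], [-8.6, 17.1], [-8.9, 14.7], [-9.3, 17.0]] 97.8
side0 124.0 [[-10.7, 12.5], [-10.3, 15.4], [-11.0, 12.3], [-12.7, 13.9]] 97.7
side0 125.0 [[-11.2, 12.1], [-11.1, 14.6], [-12.2, 11.2], [-14.3, 12.5]] 97.8
side0 126.0 [[-11.8, 11.8], [-12.0, 13.7], [-13.5, 10.0], [-15.8, 11.0]] 98.0
side0 128.0 [[-12.9, 11.0], [-14.1, 12.0], [-17.7, 8.9], [-18.8, 8.1]] 98.2
w1 122.0 [[-10.1, 12.6], [-9.5, 13.5], [-8.4, 14.9], [-7.8, 15.6]] 99.2
w1 124.0 [[-11.2, 11.4], [-11.2, 11.7], [-11.0, 12.6], [-10.7, 12.8]] 99.1
w1 125.0 [[-11.8, 10.7], [-12.2, 10.8], [-12.2, 11.4], [-12.3, 11.4]] 99.1
w1 126.0 [[-12.3, 10.2], [-13.1, 10.0], [-13.4, 10.2], [-13.8, 10.0]] 99.1
w1 128.0 [[-13.4, 9.2], [-14.8, 8.2], [-15.9, 7.8], [-16.8, 7.1]] 99.2
```

View pics/w1.png

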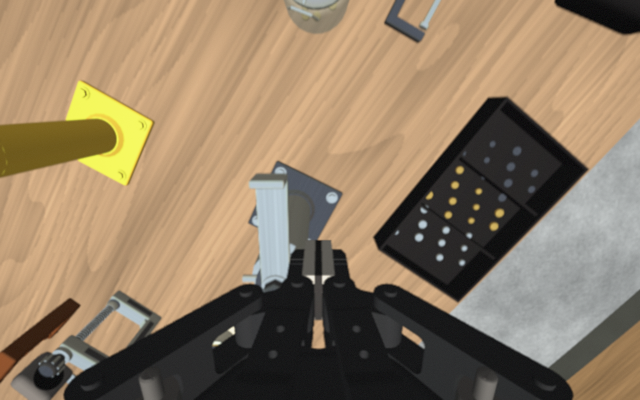

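The wrist view shows the shut fingertips at (318,260), just to the far side of the hook's arm at (270,230). The axis fits at (0.649, 0.120), with the arm at about 124.8°. I'll lower the fingers beside the arm.

move_arm:
  motion: "0 0 -0.03 0; 0 0 -0.06 0; 0 0 -0.08 0; 0 0 -0.08 0"

```text
clock: 1.95
position: [0.6334, 0.2094, 0.1868]
ee_rot: [-0.217, 0.674, 0.217, 0.672]
ft_force: [0.1, -0.3, 0.3]
grip_width: -0.002
```

```bash
python3 - <<'E'
from h import *
o=get_obs(); p=o['position']; M=R.from_quat(o['ee_rot']).as_matrix()
print(np.round(p,4),o['ft_force'],np.degrees(np.arctan2(M[1,2],M[0,2])))
d=p[:2]-[.649,.12]; t=np.radians(124.8);u=np.array([np.cos(t),np.sin(t)]);print(d@u, d@np.array([-u[1],u[0]]))
# waypoints: hook-frame (0.08,-L) for hook angle
p0=np.array([.6350,.2077])
for L in (.030,.024):
  for a in [124.8]+list(np.arange(130,201,5)):
    t=np.radians(a);u=np.array([np.cos(t),np.sin(t)]);n=np.array([-u[1],u[0]])
    q=np.array([.649,.12])+.08*u-L*n; print(L,a,np.round(q-p[:2],3),round(np.radians(a-124.8),2))
E
```

```text
[0.6334 0.2094 0.1868] [ 0.12030557 -0.29360457  0.33038622] 35.77305179506328
0.08228267952106946 -0.03819495028716237
0.03 124.8 [-0.005 -0.007] 0.0
0.03 130 [-0.013 -0.009] 0.09
0.03 135 [-0.02  -0.012] 0.18
0.03 140 [-0.026 -0.015] 0.27
0.03 145 [-0.033 -0.019] 0.35
0.03 150 [-0.039 -0.023] 0.44
0.03 155 [-0.044 -0.028] 0.53
0.03 160 [-0.049 -0.034] 0.61
0.03 165 [-0.054 -0.04 ] 0.7
0.03 170 [-0.058 -0.046] 0.79
0.03 175 [-0.061 -0.053] 0.88
0.03 180 [-0.064 -0.059] 0.96
0.03 185 [-0.067 -0.066] 1.05
0.03 190 [-0.068 -0.074] 1.14
0.03 195 [-0.069 -0.081] 1.23
0.03 200 [-0.07  -0.089] 1.31
0.024 124.8 [-0.01 -0.01] 0.0
0.024 130 [-0.017 -0.013] 0.09
0.024 135 [-0.024 -0.016] 0.18
0.024 140 [-0.03 -0.02] 0.27
0.024 145 [-0.036 -0.024] 0.35
0.024 150 [-0.042 -0.029] 0.44
0.024 155 [-0.047 -0.034] 0.53
0.024 160 [-0.051 -0.039] 0.61
0.024 165 [-0.055 -0.045] 0.7
0.024 170 [-0.059 -0.052] 0.79
0.024 175 [-0.062 -0.058] 0.88
0.024 180 [-0.064 -0.065] 0.96
0.024 185 [-0.066 -0.072] 1.05
0.024 190 [-0.067 -0.08 ] 1.14
0.024 195 [-0.068 -0.087] 1.23
0.024 200 [-0.068 -0.094] 1.31
```

move_arm:
  motion: "-0.005 -0.005 0 0; -0.01 -0.01 0 0; -0.0135 -0.0115 0 0.045; -0.017 -0.013 0 0.09; -0.0205 -0.0145 0 0.135; -0.024 -0.016 0 0.18; -0.027 -0.018 0 0.225; -0.03 -0.02 0 0.27; -0.033 -0.022 0 0.31; -0.036 -0.024 0 0.35"

```text
clock: 3.2
position: [0.5994, 0.1838, 0.1896]
ee_rot: [-0.331, 0.624, 0.331, 0.626]
ft_force: [0.8, 0.5, 0.2]
grip_width: 0.002
```

```bash
cat > ang.py <<'E'
from h import *
import sys
fn=sys.argv[1]; shot('top',fn); o=get_obs(); print(o['clock'],np.round(o['position'],4),np.round(o['ft_force'],1))
W,z=cloud(fn); ax=np.array([.649,.12])
m=(abs(W[...,0]-.649)<.12)&(abs(W[...,1]-.12)<.12)&(W[...,2]>.192)&(W[...,2]<.24)
q=W[m]; p=q[:,:2]-ax; r=np.linalg.norm(p,axis=1); k=(r>.03)&(r<.1)
a=np.degrees(np.arctan2(p[k,1],p[k,0])); zz=q[k,2]; a=a%360
h,e=np.histogram(a,bins=np.arange(100,215,5)); print(h, e[h.argmax()])
for lo in range(120,205,10):
    s=(a>lo)&(a<lo+10)
    if s.sum()>5: print(lo,s.sum(),np.round(np.median(zz[s]),4))
im=cv2.imread(f'pics/{fn}.png')[120:230,220:350]; cv2.imwrite(f'pics/{fn}c.png',cv2.resize(im,None,fx=5,fy=5,interpolation=cv2.INTER_CUBIC))
E
python3 ang.py t1
```

```text
3.25 [0.5991 0.1835 0.1896] [ 1.5  0.  -0.1]
[ 0  0  0  0  3 11 18 22 22 23 22 11  5  1  0  0  0  0  0  0  0  0] 145
120 14 0.2119
130 40 0.2134
140 45 0.2132
150 33 0.2123
160 6 0.2142
```

View pics/t1c.png

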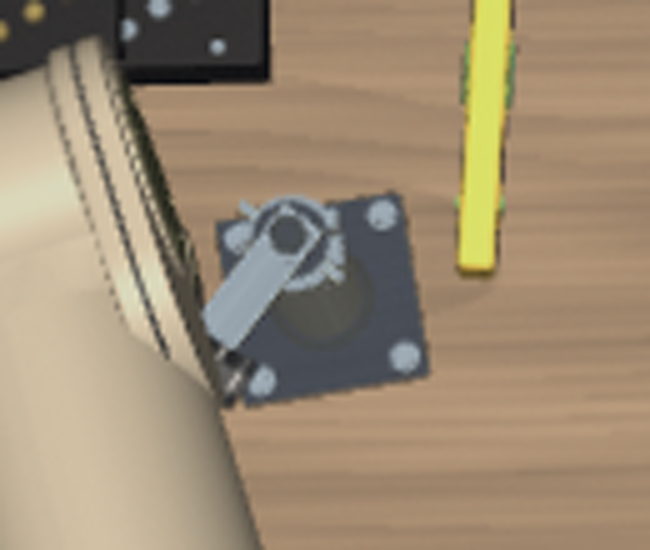

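The hook is following: the arm is at about 142° and the force is about 1.5 N. I'll carry on, more slowly.

move_arm:
  motion: "-0.003 -0.0025 0 0.045; -0.006 -0.005 0 0.09; -0.0085 -0.0075 0 0.13; -0.011 -0.01 0 0.18"

```text
clock: 3.75
position: [0.5884, 0.1739, 0.1894]
ee_rot: [-0.385, 0.592, 0.385, 0.594]
ft_force: [1.1, 0.6, 0.2]
grip_width: 0.001
```

move_arm:
  motion: "-0.002 -0.0025 0 0.04; -0.004 -0.005 0 0.085"

```text
clock: 4.0
position: [0.5844, 0.169, 0.1894]
ee_rot: [-0.41, 0.575, 0.41, 0.577]
ft_force: [0.3, 0.5, 0.3]
grip_width: -0.001
```

move_arm:
  motion: "-0.002 -0.003 0 0.045; -0.004 -0.006 0 0.09"

```text
clock: 4.25
position: [0.5804, 0.163, 0.1894]
ee_rot: [-0.436, 0.556, 0.436, 0.558]
ft_force: [0.7, 0.4, 0.7]
grip_width: -0.0
```

move_arm:
  motion: "-0.0012 -0.002 0 0.025; -0.0024 -0.004 0 0.05"

```text
clock: 4.5
position: [0.5778, 0.159, 0.1889]
ee_rot: [-0.449, 0.546, 0.449, 0.546]
ft_force: [0.6, 1.6, 0.6]
grip_width: 0.002
```

move_arm:
  motion: "-0.001 -0.002 0 0.025; -0.002 -0.004 0 0.05"

```text
clock: 4.75
position: [0.5757, 0.1549, 0.1885]
ee_rot: [-0.463, 0.534, 0.463, 0.534]
ft_force: [0.4, 1.9, 0.7]
grip_width: 0.003
```

move_arm:
  motion: "-0.001 -0.002 0 0.025; -0.002 -0.004 0 0.05"

```text
clock: 5.0
position: [0.5737, 0.1508, 0.1884]
ee_rot: [-0.476, 0.523, 0.476, 0.523]
ft_force: [1.2, 0.8, -0.3]
grip_width: -0.004
```

move_arm:
  motion: "-0.001 -0.002 0 0.025; -0.0018 -0.004 0 0.05"

```text
clock: 5.25
position: [0.5719, 0.1469, 0.1884]
ee_rot: [-0.489, 0.51, 0.489, 0.51]
ft_force: [1.5, 1.0, -1.5]
grip_width: 0.003
```

move_arm:
  motion: "-0.0008 -0.002 0 0.025; -0.0015 -0.004 0 0.05"

```text
clock: 5.5
position: [0.5704, 0.1429, 0.1884]
ee_rot: [-0.502, 0.498, 0.502, 0.498]
ft_force: [1.5, 0.3, -0.5]
grip_width: 0.001
```

```bash
python3 ang.py t2
```

```text
5.55 [0.5704 0.1425 0.1884] [1.6 1.3 0.2]
[ 0  0  0  0  0  0  0  0  0  0  0  0  0  0  0  1  5 16 11  3  0  0] 185
180 21 0.214
190 14 0.2108
```

View pics/t2c.png

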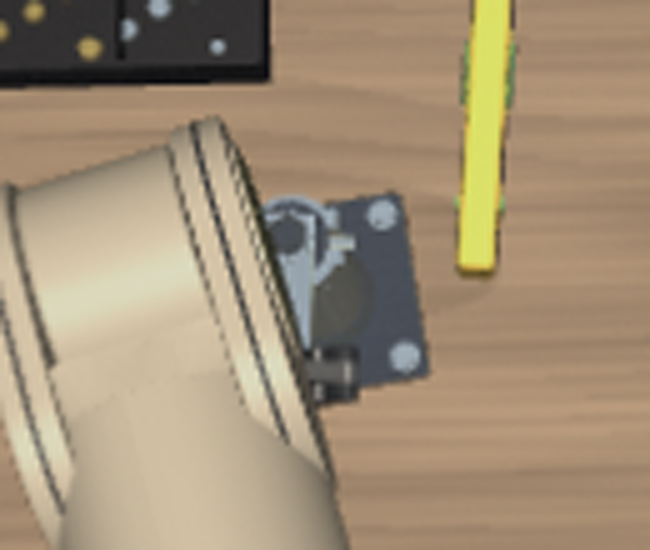

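The arm is at about 179° and still riding on the rim (z about 0.213). I'll keep feeling for the slot.

move_arm:
  motion: "-0.0006 -0.002 0 0.025; -0.0012 -0.004 0 0.05"

```text
clock: 5.8
position: [0.5692, 0.1389, 0.1884]
ee_rot: [-0.514, 0.485, 0.514, 0.485]
ft_force: [-0.2, 1.1, 0.0]
grip_width: 0.001
```

move_arm:
  motion: "-0.0005 -0.002 0 0.025; -0.001 -0.004 0 0.05"

```text
clock: 6.05
position: [0.5682, 0.1349, 0.1884]
ee_rot: [-0.526, 0.472, 0.526, 0.472]
ft_force: [1.3, 0.7, -0.6]
grip_width: 0.0
```

move_arm:
  motion: "-0.0005 -0.002 0 0.025; -0.001 -0.004 0 0.05"

```text
clock: 6.3
position: [0.5671, 0.1306, 0.1884]
ee_rot: [-0.538, 0.459, 0.538, 0.459]
ft_force: [0.6, -0.5, 0.9]
grip_width: -0.002
```

```bash
python3 ang.py t3; python3 - <<'E'
from h import *
W,z=cloud('t3')
m=(abs(W[...,0]-.6)<.06)&(abs(W[...,1]-.12)<.06)&(W[...,2]>.192)&(W[...,2]<.235)
q=W[m]; print(np.round(np.percentile(q[:,2],[5,25,50,75,95]),4))
for r in sorted(q.tolist())[:25]: print(np.round(r,4))
E
```

```text
6.35 [0.5672 0.1302 0.1884] [-0.1 -1.3 -0.5]
[0 0 0 0 0 0 0 0 0 0 0 0 0 0 0 0 0 0 0 0 1 0] 200
[0.1929 0.196  0.199  0.2059 0.2099]
[0.6188 0.1062 0.2011]
[0.626  0.1084 0.2041]
[0.6277 0.1068 0.193 ]
[0.6281 0.1082 0.2066]
[0.6299 0.1066 0.1947]
[0.6301 0.1079 0.2094]
[0.6317 0.1038 0.1987]
[0.6327 0.1067 0.1933]
[0.6337 0.1084 0.2031]
[0.6346 0.1039 0.1966]
[0.6347 0.1015 0.196 ]
[0.6354 0.108  0.208 ]
[0.6354 0.1068 0.1922]
[0.6358 0.1106 0.2059]
[0.6365 0.1061 0.2006]
[0.6371 0.0965 0.1957]
[0.6374 0.104  0.1952]
[0.6375 0.1016 0.194 ]
[0.6377 0.0992 0.1927]
[0.638  0.1105 0.2075]
[0.6389 0.1084 0.2021]
[0.6393 0.0988 0.1981]
[0.6393 0.1062 0.199 ]
[0.6401 0.0966 0.1929]
[0.6408 0.1106 0.2059]
```

View pics/t3c.png

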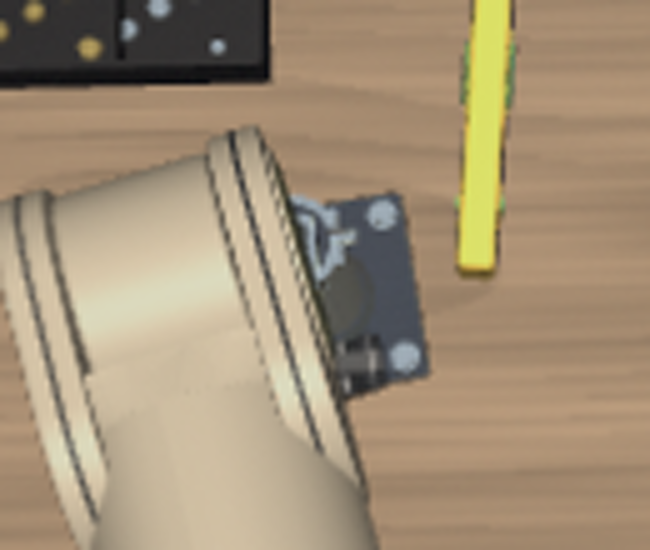

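```bash
python3 - <<'E'
from h import *
shot('wrist','w3'); shot('side','s3')
im=cv2.imread('pics/s3.png')[110:240,230:400]; cv2.imwrite('pics/s3c.png',cv2.resize(im,None,fx=4,fy=4,interpolation=cv2.INTER_CUBIC))
for fn in ['s3','w3']:
    W,z=cloud(fn)
    m=(abs(W[...,0]-.58)<.055)&(abs(W[...,1]-.1)<.05)&(W[...,2]>.19)&(W[...,2]<.235)
    q=W[m]
    p=q[:,:2]-[.649,.12]; 
    a=np.degrees(np.arctan2(p[:,1],p[:,0]))%360; r=np.hypot(*p.T)
    for lo in range(160,210,5):
        s=(a>lo)&(a<=lo+5)&(r<.092)&(r>.03)
        if s.sum()>3: print(fn,lo,s.sum(),np.round(np.percentile(q[s,2],[10,50,90]),4))
E
```

```text
s3 170 7 [0.2038 0.2045 0.2059]
s3 175 31 [0.2043 0.2125 0.2295]
s3 180 22 [0.2053 0.2073 0.2323]
s3 185 16 [0.2056 0.2068 0.2086]
s3 190 29 [0.2024 0.2059 0.2088]
s3 195 17 [0.2019 0.205  0.2088]
s3 200 7 [0.2033 0.2048 0.2109]
w3 165 54 [0.2197 0.2284 0.2335]
w3 170 42 [0.2203 0.2269 0.2335]
w3 175 85 [0.2188 0.2265 0.2335]
w3 180 277 [0.2064 0.224  0.2326]
w3 185 412 [0.2058 0.2065 0.2072]
w3 190 498 [0.2058 0.2065 0.2072]
w3 195 160 [0.2052 0.2062 0.207 ]
```

View pics/w3.png

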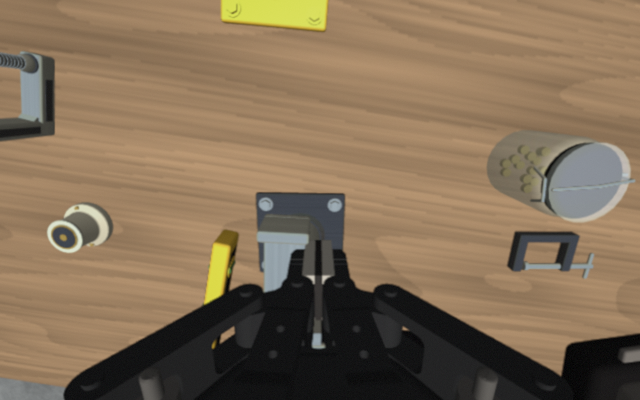

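View pics/s3c.png

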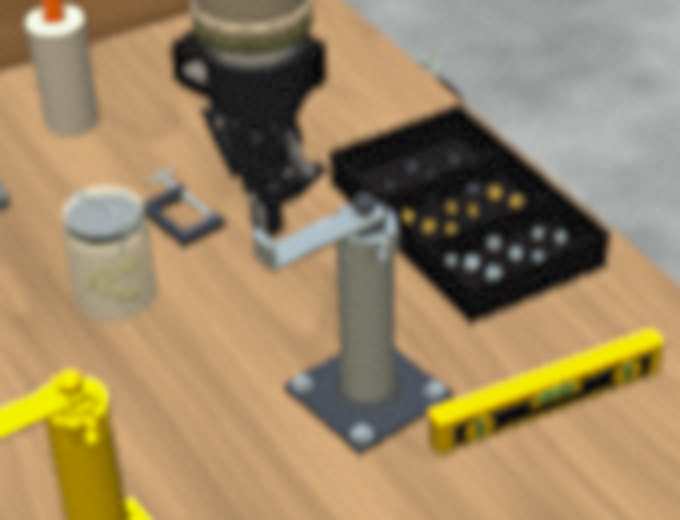

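The arm's top now reads 0.2065 in the wrist view and about 0.206 in the side view, down from 0.213. The pin has dropped, with only about 1 N on the tool. I'll back off and measure the lock direction.

move_arm:
  motion: "0 0.015 0 0; 0 0.03 0 0; 0 0.03 0.04 0; -0.03 0.03 0.09 0; -0.06 0.0 0.13 0; -0.06 0.0 0.13 0"

```text
clock: 7.2
position: [0.5075, 0.1308, 0.3228]
ee_rot: [0.538, -0.458, -0.536, -0.462]
ft_force: [0.2, -0.5, -0.5]
grip_width: -0.003
```

```bash
python3 - <<'E'
from h import *
o=get_obs(); print(o['clock'],o['position'])
for n,fn in (('wrist','w4'),('side','s4'),('top','t4')):
    shot(n,fn); W,z=cloud(fn)
    m=(abs(W[...,0]-.6)<.09)&(abs(W[...,1]-.1)<.06)&(W[...,2]>.196)&(W[...,2]<.212)
    q=W[m]; p=q[:,:2]-[.649,.12]; r=np.hypot(*p.T); k=(r>.03)&(r<.093); q=q[k];p=p[k];
    if len(q)<10: continue
    for aa in (184,186,187,188,189,190,192):
        t=np.radians(aa);u=np.array([np.cos(t),np.sin(t)]);n_=np.array([-u[1],u[0]]); rr=p@u;l=p@n_
        print(fn,aa,len(q),round(np.median(q[:,2]),4),[np.round(np.percentile(l[(rr>a)&(rr<a+.02)&(abs(l)<.02)],[4,96])*1000,1).tolist() for a in (.035,.055,.075) if ((rr>a)&(rr<a+.02)).sum()>5])
E
```

```text
7.2 [0.50754623 0.13075895 0.32282043]
w4 184 595 0.2064 [[6.1, 14.9], [-5.7, 15.3], [-8.3, 14.5]]
w4 186 595 0.2064 [[4.4, 13.2], [-8.8, 13.3], [-11.4, 11.7]]
w4 187 595 0.2064 [[3.6, 12.4], [-10.1, 12.3], [-12.9, 10.3]]
w4 188 595 0.2064 [[2.7, 11.5], [-11.4, 11.1], [-14.3, 9.4]]
w4 189 595 0.2064 [[1.8, 10.6], [-12.7, 9.9], [-15.7, 7.9]]
w4 190 595 0.2064 [[0.9, 9.8], [-14.1, 8.8], [-17.1, 6.5]]
w4 192 595 0.2064 [[-0.9, 8.1], [-16.6, 6.4], [-18.9, 3.7]]
s4 184 111 0.2058 [[-10.6, 12.9], [-9.7, 15.2], [-3.2, 14.4]]
s4 186 111 0.2058 [[-12.3, 11.6], [-11.8, 11.9], [-5.9, 11.5]]
s4 187 111 0.2058 [[-13.0, 10.9], [-12.8, 10.8], [-7.3, 10.0]]
s4 188 111 0.2058 [[-13.7, 10.1], [-13.9, 9.6], [-8.7, 8.6]]
s4 189 111 0.2058 [[-14.4, 9.2], [-14.9, 8.5], [-10.1, 7.3]]
s4 190 111 0.2058 [[-15.0, 8.6], [-15.9, 7.4], [-11.5, 5.9]]
s4 192 111 0.2058 [[-14.8, 7.3], [-17.8, 5.3], [-14.3, 3.2]]
t4 184 257 0.2063 [[-11.4, 11.2], [-10.6, 12.0], [-10.1, 12.8]]
t4 186 257 0.2063 [[-13.1, 9.7], [-13.0, 9.9], [-13.2, 9.9]]
t4 187 257 0.2063 [[-13.9, 8.9], [-14.2, 8.8], [-14.7, 8.4]]
t4 188 257 0.2063 [[-14.7, 8.2], [-15.3, 7.8], [-16.2, 6.9]]
t4 189 257 0.2063 [[-15.4, 7.6], [-16.4, 6.6], [-17.7, 5.4]]
t4 190 257 0.2063 [[-16.2, 6.7], [-17.5, 5.3], [-19.2, 4.0]]
t4 192 257 0.2063 [[-17.7, 5.1], [-18.8, 3.4], [-18.7, 1.2]]
```

View pics/w4.png

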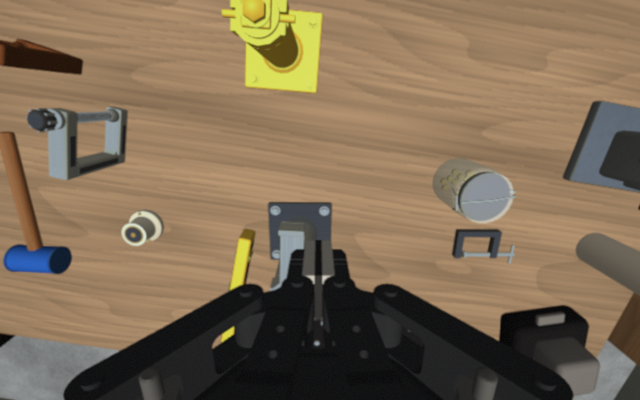

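The hook is locked at about 186°, with the arm's top at 0.206 in all three views. Next I'll move over to the clamp.

```bash
python3 - <<'E'
from h import *
o=get_obs(); M=R.from_quat(o['ee_rot']).as_matrix(); a=np.degrees(np.arctan2(M[1,2],M[0,2]))
print(np.round(o['position'],4),a,np.radians(85.2-a), np.array([.5604,-.1978,.23])-o['position'])
E
```

```text
[0.507  0.1323 0.3176] 99.03524307581041 -0.2414705444866391 [ 0.05337509 -0.33008556 -0.08764865]
```

move_arm:
  motion: "0.007 -0.045 0 -0.03; 0.015 -0.09 0 -0.07; 0.022 -0.14 0 -0.11; 0.03 -0.19 0 -0.15; 0.037 -0.235 -0.02 -0.18; 0.045 -0.28 -0.05 -0.22; 0.053 -0.33 -0.087 -0.24; 0.053 -0.33 -0.087 -0.24; 0.053 -0.33 -0.087 -0.24"
  grip: 0.65
  force: 60

```text
clock: 8.48
position: [0.5606, -0.1977, 0.2302]
ee_rot: [-0.478, 0.521, 0.48, 0.52]
ft_force: [0.1, -0.3, 1.0]
grip_width: 0.651
```

```bash
python3 - <<'E'
from h import *
o=get_obs(); M=R.from_quat(o['ee_rot']).as_matrix(); a=np.degrees(np.arctan2(M[1,2],M[0,2]))
print(o['clock'],np.round(o['position'],4),a)
shot('wrist','w5'); W,z=cloud('w5')
X,Y,Z=W[...,0],W[...,1],W[...,2]
def rep(n,lo,hi):
    m=(X>.44)&(X<.62)&(Y>-.24)&(Y<-.15)&(Z>lo)&(Z<hi); p=W[m]
    if len(p)<10: print(n,len(p)); return
    r=cv2.minAreaRect(p[:,:2].astype(np.float32)*1000); print(n,len(p),np.round(r[0],1),np.round(r[1],1),round(r[2],1),np.round(np.median(p,0),4))
rep('top',.121,.129); rep('knob',.148,.158)
rep('low',.012,.024)
rep('all',.004,.129)
print(proj(z,[[.5604,-.1978,.125]]))
E
```

```text
8.475 [ 0.5606 -0.1977  0.2302] 85.26619447767843
top 1739 [ 527.4 -196.3] [24.1 87. ] 84.7 [ 0.5366 -0.1973  0.1254]
knob 758 [ 494.7 -193.1] [25.  24.9] 63.7 [ 0.4944 -0.1931  0.1539]
low 0
all 1787 [ 527.4 -196. ] [24.9 87. ] 84.7 [ 0.5367 -0.1973  0.1253]
[[319.19017666 189.99939994]]
```

View pics/w5.png

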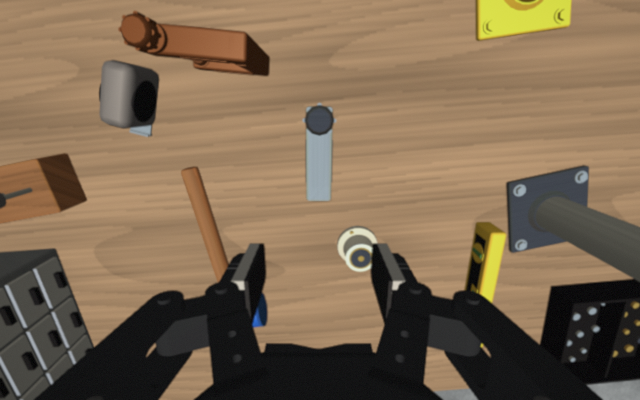

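The wrist view shows the clamp's knob at (319,120) and its spine end at (318,198), with the jaws straddling it squarely. I'll lower and grip.

move_arm:
  motion: "0.001 -0.001 -0.04 0; 0.001 -0.001 -0.08 0; 0.001 -0.001 -0.115 0; 0.001 -0.001 -0.139 0; 0.001 -0.001 -0.139 0"

```text
clock: 9.15
position: [0.561, -0.198, 0.0915]
ee_rot: [-0.478, 0.52, 0.48, 0.52]
ft_force: [0.2, 0.1, 1.1]
grip_width: 0.65
```

move_arm:
  motion: "0 0 0 0; 0 0 0 0; 0 0 0 0; 0 0 0 0; 0 0 0 0"
  grip: 0
  force: 60

```text
clock: 9.78
position: [0.5625, -0.1998, 0.0943]
ee_rot: [-0.479, 0.52, 0.478, 0.521]
ft_force: [-0.1, 1.5, 6.0]
grip_width: 0.258
```

move_arm:
  motion: "0 0 0.01 0; 0 0 0.03 0; 0 0 0.06 0; 0 0 0.06 0"

```text
clock: 10.28
position: [0.5625, -0.2006, 0.1547]
ee_rot: [-0.48, 0.52, 0.477, 0.521]
ft_force: [-0.2, -0.1, -5.6]
grip_width: 0.257
```

```bash
cat > cl.py <<'E'
from h import *
import sys
fn=sys.argv[1]
o=get_obs(); M=R.from_quat(o['ee_rot']).as_matrix(); a=np.degrees(np.arctan2(M[1,2],M[0,2]))
print(o['clock'],np.round(o['position'],4),a,np.round(o['ft_force'],1),o['grip_width'])
for n in ('wrist','top','side'): shot(n,fn+n[0])
E
python3 cl.py g6; python3 - <<'E'
from h import *
for s in 'wts':
    W,z=cloud('g6'+s); X,Y,Z=W[...,0],W[...,1],W[...,2]
    for lo,hi in ((.16,.2),(.2,.23)):
        m=(X>.44)&(X<.54)&(Y>-.24)&(Y<-.15)&(Z>lo)&(Z<hi); p=W[m]
        if len(p)>10:
            r=cv2.minAreaRect(p[:,:2].astype(np.float32)*1000); print(s,len(p),np.round(r[0],1),np.round(r[1],1),round(r[2],1),np.round(np.percentile(p[:,2],[10,50,90]),4))
E
```

```text
10.275 [ 0.5625 -0.2006  0.1547] 85.18684616676083 [-0.2 -0.1 -5.6] 0.25655625971347285
w 3126 [ 512.4 -197.4] [25.2 57.3] 84.7 [0.1839 0.1851 0.1859]
w 3643 [ 494.2 -196.1] [25.4 25.2] 16.9 [0.2099 0.2131 0.2143]
s 220 [ 510.4 -196.5] [26.2 59.8] 87.0 [0.1683 0.1806 0.1874]
s 70 [ 490.9 -195.4] [23.8 23.5] 58.6 [0.203  0.2086 0.2119]
```

View pics/g6w.png

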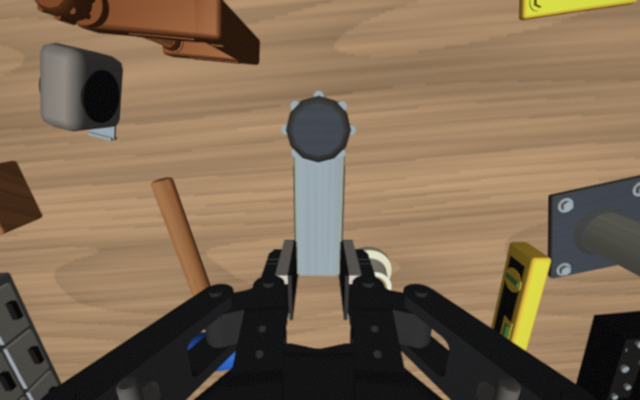

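View pics/g6s.png

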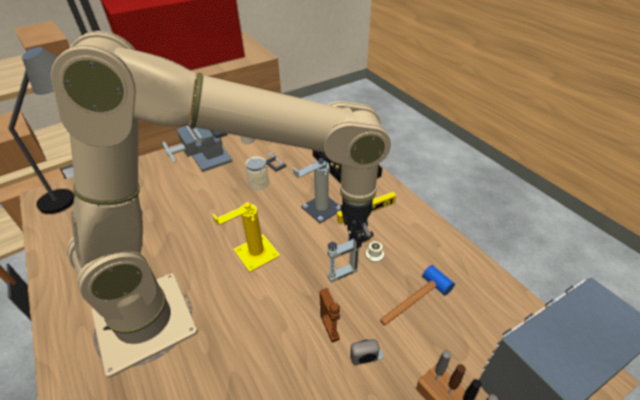

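```bash
python3 - <<'E'
from h import *
for fn,dz in (('w5',0),('g6w',.0604)):
    W,z=cloud(fn); X,Y,Z=W[...,0],W[...,1],W[...,2]
    m=(X>.508)&(X<.545)&(abs(Y+.198)<.010)&(Z>.12+dz)&(Z<.13+dz); p=W[m]
    A=np.c_[p[:,0]-.53,p[:,1]+.197,np.ones(len(p))]; c=np.linalg.lstsq(A,p[:,2],rcond=None)[0]; print(fn,len(p),c[:2].round(4),'deg',np.degrees(c[:2]).round(2),c[2].round(4))
E
```

```text
w5 854 [0.0108 0.0321] deg [0.62 1.84] 0.1255
g6w 2920 [0.018  0.0052] deg [1.03 0.3 ] 0.1853
```

Barely any sag (the top arm sits within about 0.5° of level). Next I'll carry the clamp up, turn it, and hold it short of the hook's tip.

move_arm:
  motion: "-0.005 0.01 0.02 -0.1; -0.01 0.03 0.04 -0.26; -0.015 0.06 0.06 -0.42; -0.02 0.09 0.073 -0.58; -0.03 0.12 0.073 -0.74; -0.035 0.15 0.073 -0.9; -0.04 0.18 0.073 -1.06; -0.045 0.21 0.073 -1.22; -0.045 0.24 0.073 -1.38; -0.045 0.24 0.073 -1.38"

```text
clock: 11.68
position: [0.5153, 0.0428, 0.2239]
ee_rot: [-0.039, 0.707, 0.039, 0.705]
ft_force: [0.3, -0.2, -5.6]
grip_width: 0.257
```

move_arm:
  motion: "0 0.012 0 0; 0 0.025 0 0; 0 0.0326 0 0; 0 0.0326 0 0; 0 0.0326 0 0"

```text
clock: 12.3
position: [0.5163, 0.0721, 0.2254]
ee_rot: [-0.038, 0.706, 0.038, 0.706]
ft_force: [0.2, -0.2, -5.5]
grip_width: 0.252
```

```bash
python3 cl.py g7; python3 - <<'E'
from h import *
for s in 'ws':
    W,z=cloud('g7'+s); X,Y,Z=W[...,0],W[...,1],W[...,2]
    for n,lo,hi in (('top',.248,.266),('knob',.278,.292)):
        m=(X>.46)&(X<.545)&(Y>.095)&(Y<.18)&(Z>lo)&(Z<hi); p=W[m]
        if len(p)>10:
            r=cv2.minAreaRect(p[:,:2].astype(np.float32)*1000); print(s,n,len(p),np.round(r[0],1),np.round(r[1],1),round(r[2],1),np.round(np.percentile(p[:,2],[10,50,90]),4))
E
```

```text
12.3 [0.5163 0.0721 0.2254] 6.104860616694821 [ 0.2 -0.2 -5.5] 0.2523743713374317
w top 2915 [511.1 121.7] [25.1 55.4] 4.8 [0.2549 0.256  0.2569]
w knob 3645 [508.7 138.4] [25.4 25.2] 72.9 [0.2811 0.2842 0.2854]
```

View pics/g7w.png

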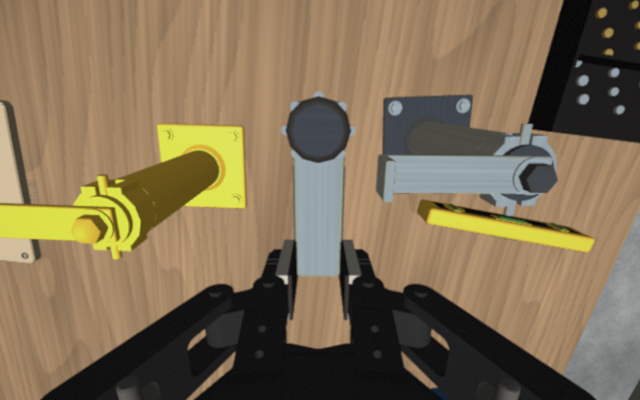

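View pics/g7s.png

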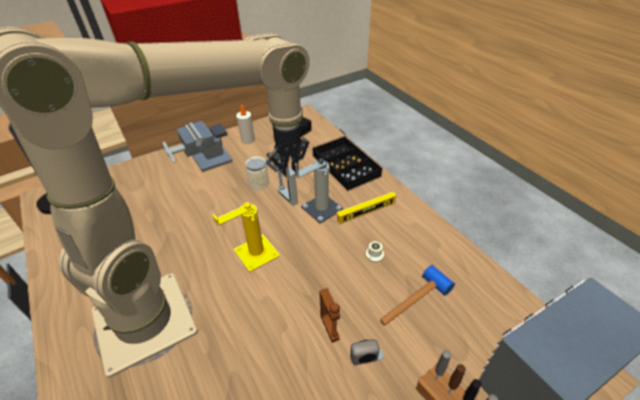

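```bash
python3 - <<'E'
from h import *
W,z=cloud('g7w'); X,Y,Z=W[...,0],W[...,1],W[...,2]
m=(X>.53)&(X<.66)&(abs(Y-.12)<.04)&(Z>.202)&(Z<.211); p=W[m]; p=p[(p[:,0]>.555)&(p[:,0]<.61)]
r=cv2.minAreaRect(p[:,:2].astype(np.float32)*1000); print('arm',len(p),r,np.median(p[:,2]))
for a in np.arange(.555,.61,.01):
    s=(p[:,0]>a)&(p[:,0]<a+.01); print(round(a,3),np.round(np.percentile(p[s,1],[3,97]),4),np.round(p[s,1].mean(),4))
for n,lo,hi,x0,x1 in (('tip',.223,.23,.53,.6),('nut',.216,.225,.6,.68)):
    m=(X>x0)&(X<x1)&(abs(Y-.12)<.04)&(Z>lo)&(Z<hi); q=W[m]; r=cv2.minAreaRect(q[:,:2].astype(np.float32)*1000); print(n,len(q),np.round(r[0],1),np.round(r[1],1),round(r[2],1),np.median(q[:,2]))
# clamp top-arm near-side edges/angle
m=(X>.48)&(X<.54)&(Y>.085)&(Y<.125)&(Z>.25)&(Z<.26); q=W[m]
for a in np.arange(.085,.125,.01):
    s=(q[:,1]>a)&(q[:,1]<a+.01)
    if s.sum()>10: print('clamp y',round(a,3),np.round(np.percentile(q[s,0],[2,98]),4))
E
```

```text
arm 2960 ((583.8539428710938, 112.67568969726562), (55.153053283691406, 25.570261001586914), 5.893252372741699) 0.2064268880155869
0.555 [0.1   0.123] 0.1141
0.565 [0.1001 0.1236] 0.1122
0.575 [0.101  0.1245] 0.1131
0.585 [0.1022 0.1256] 0.1142
0.595 [0.1031 0.1266] 0.115
0.605 [0.1035 0.1274] 0.1157
tip 465 [553.  109.6] [ 6.4 25.5] 4.7 0.22618743086395318
nut 647 [648.7 119.9] [19.2 17. ] 71.1 0.21942707797689615
clamp y 0.085 [0.5021 0.5261]
clamp y 0.095 [0.501  0.5248]
clamp y 0.105 [0.5002 0.5239]
clamp y 0.115 [0.4994 0.5228]
```

The wrist view shows the clamp's top arm at (318,215), square to the hook's arm at (450,172). The clamp's seat is at (0.512, 0.105, 0.236) and the target is (0.593, 0.1145). I'll thread it over the tip.

move_arm:
  motion: "0 0.001 0.002 0; 0.012 0.0025 0.002 0; 0.024 0.004 0.002 0; 0.036 0.0055 0.002 0; 0.048 0.0065 0.002 0; 0.06 0.0075 0.002 0; 0.072 0.009 0.002 0; 0.081 0.01 0.002 0; 0.081 0.01 0.002 0"

```text
clock: 13.58
position: [0.5977, 0.0826, 0.2272]
ee_rot: [-0.038, 0.706, 0.038, 0.706]
ft_force: [-0.7, -0.5, -4.1]
grip_width: 0.255
```

```bash
cat > m8.py <<'E'
from h import *
import sys
fn=sys.argv[1]
o=get_obs(); print(o['clock'],np.round(o['position'],4),np.round(o['ft_force'],1))
W,z=cloud(fn+'w'); X,Y,Z=W[...,0],W[...,1],W[...,2]
zt=np.median(Z[(abs(X-.593)<.01)&(abs(Y-.12)<.008)&(Z>.215)]); print('clamp top z',zt)
for n,lo,hi,x0,x1,y0,y1 in (('knob',zt+.025,zt+.032,.54,.63,.12,.18),('tip',.218,.23,.53,.565,.08,.14),('nut',.2,.225,.63,.68,.09,.15)):
    m=(X>x0)&(X<x1)&(Y>y0)&(Y<y1)&(Z>lo)&(Z<hi); q=W[m]
    if len(q)<10: print(n,len(q)); continue
    r=cv2.minAreaRect(q[:,:2].astype(np.float32)*1000); print(n,len(q),np.round(r[0],1),np.round(r[1],1),round(r[2],1),np.median(q[:,2]))
E
python3 cl.py g8;python3 m8.py g8
```

```text
13.575 [0.5977 0.0826 0.2272] 6.122967210666623 [-0.7 -0.5 -4.1] 0.25474244917888217
13.725 [0.597  0.0825 0.2275] [ 0.2  0.5 -5. ]
clamp top z 0.2578422725861973
knob 3226 [590.2 149.1] [25.  24.5] 73.1 0.2860341370479514
tip 509 [553.7 109.7] [ 6.4 25.2] 4.3 0.22615192001578044
nut 2406 [649.3 119.2] [38.6 37.9] 0.0 0.20725878949415766
```

View pics/g8w.png

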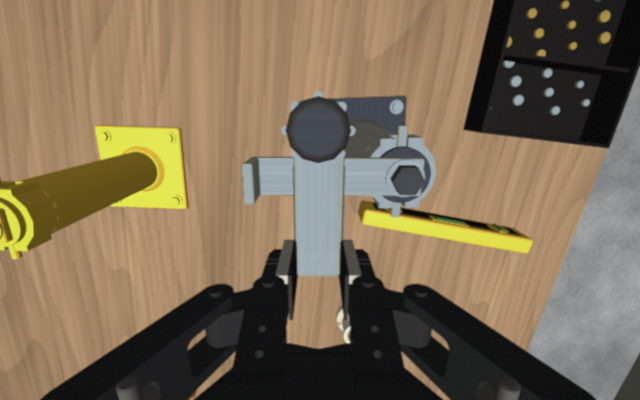

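Threaded: the clamp sits between the tip (250,180) and the nut (408,180). The seat is within 1 mm of the arm's centre line and about 32 mm above it, so I'll lower slowly.

move_arm:
  motion: "0 0 -0.008 0; 0 0 -0.016 0; 0 0 -0.023 0; 0 0 -0.027 0; 0 0 -0.027 0; 0 0 -0.028 0; 0 0 -0.029 0"

```text
clock: 14.6
position: [0.5974, 0.0826, 0.1986]
ee_rot: [-0.038, 0.706, 0.038, 0.706]
ft_force: [-0.0, -0.1, -4.4]
grip_width: 0.256
```

move_arm:
  motion: "0 0 -0.001 0; 0 0 -0.002 0; 0 0 -0.002 0"

```text
clock: 14.98
position: [0.5972, 0.0826, 0.1963]
ee_rot: [-0.038, 0.706, 0.038, 0.706]
ft_force: [0.4, -0.2, -3.8]
grip_width: 0.253
```

move_arm:
  motion: "0 0 -0.0005 0; 0 0 -0.001 0; 0 0 -0.001 0"

```text
clock: 15.35
position: [0.5974, 0.0826, 0.1957]
ee_rot: [-0.038, 0.706, 0.038, 0.706]
ft_force: [0.5, 0.2, -2.3]
grip_width: 0.256
```

move_arm:
  motion: "0 0 -0.0005 0; 0 0 -0.001 0; 0 0 -0.001 0"

```text
clock: 15.72
position: [0.5974, 0.0824, 0.195]
ee_rot: [-0.038, 0.706, 0.038, 0.706]
ft_force: [-2.0, -2.5, 3.1]
grip_width: 0.257
```

move_arm:
  motion: "0 0 0.0005 0; 0 0 0.0005 0"

```text
clock: 15.98
position: [0.5974, 0.0825, 0.1951]
ee_rot: [-0.038, 0.706, 0.038, 0.706]
ft_force: [-1.1, -1.4, 2.7]
grip_width: 0.258
```

```bash
python3 cl.py g9;python3 m8.py g9; python3 - <<'E'
from h import *
im=cv2.imread('pics/g9s.png')[130:230,230:390]; cv2.imwrite('pics/g9sc.png',cv2.resize(im,None,fx=5,fy=5,interpolation=cv2.INTER_CUBIC))
E
```

```text
15.975 [0.5974 0.0825 0.1951] 6.121379426851651 [-1.1 -1.4  2.7] 0.2584709786200594
16.125 [0.5974 0.0825 0.1951] [-1.1 -2.   2.4]
clamp top z 0.2263847058984771
knob 3462 [589.7 148.4] [25.1 25.1] 28.4 0.25504003564496636
tip 820 [553.7 110.1] [ 6.5 25. ] 5.6 0.2260031167996664
nut 3314 [649.3 119.4] [38.6 37.9] 0.2 0.20735657378306832
```

View pics/g9sc.png

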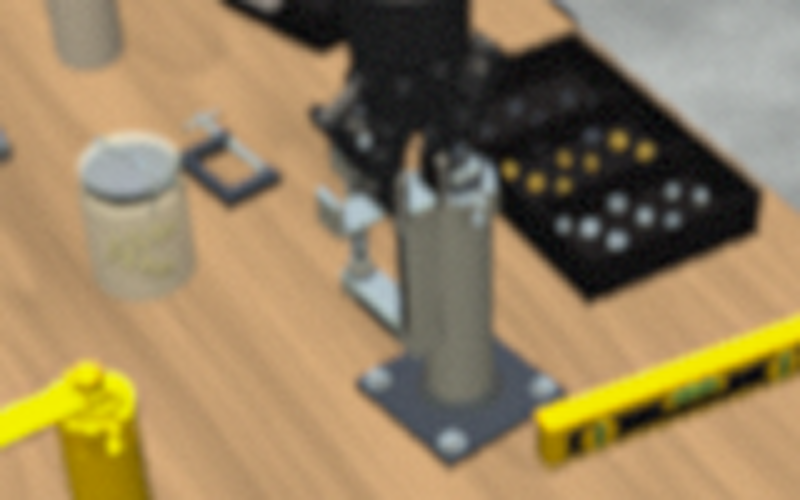

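The clamp is seated: its top is at 0.2264, as expected, and the tip and nut are clear. I'll release and rise straight up.

move_arm:
  motion: "0 0 0 0; 0 0 0 0; 0 0 0 0; 0 0 0 0"
  grip: 0.42

```text
clock: 16.62
position: [0.5973, 0.0827, 0.1949]
ee_rot: [-0.038, 0.706, 0.038, 0.706]
ft_force: [0.2, 0.5, 0.0]
grip_width: 0.419
```

move_arm:
  motion: "0 0 0.01 0; 0 0 0.03 0; 0 0 0.06 0; 0 0 0.1 0; 0 0 0.14 0; 0 0 0.14 0"

```text
clock: 17.38
position: [0.5985, 0.0826, 0.3392]
ee_rot: [-0.037, 0.704, 0.038, 0.708]
ft_force: [-0.9, 0.2, -0.3]
grip_width: 0.418
```

```bash
python3 cl.py ga; python3 m8.py ga; python3 - <<'E'
from h import *
im=cv2.imread('pics/gas.png')[130:230,230:390]; cv2.imwrite('pics/gasc.png',cv2.resize(im,None,fx=5,fy=5,interpolation=cv2.INTER_CUBIC))
E
```

```text
17.375 [0.5985 0.0826 0.3392] 6.116781587732775 [-0.9  0.2 -0.3] 0.4184457573889785
17.525 [0.597  0.0826 0.3345] [ 0.4  0.5 -0.3]
clamp top z 0.22630506675718612
knob 670 [590.  148.1] [24.5 24.9] 72.7 0.25480345133834603
tip 190 [553.3 109.6] [ 6.2 24.8] 4.2 0.22607503905515128
nut 1011 [649.1 119.6] [38.1 37.4] 0.6 0.20712639695662904
```

View pics/gasc.png

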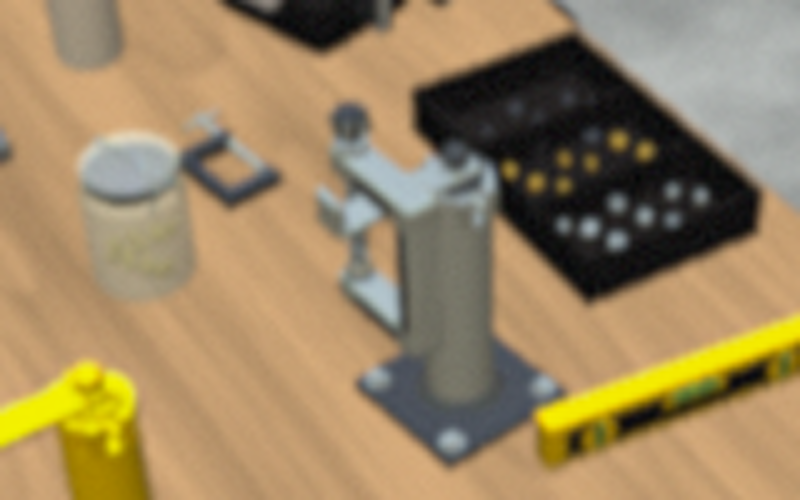

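View pics/gaw.png

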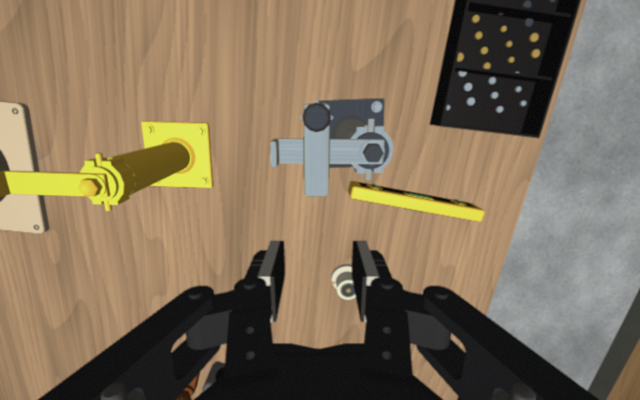

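The clamp hangs level on the hook by itself: knob (316,117), tip (275,152), nut (372,152). I'll let a second pass, then recheck it and the bystanders.

move_arm:
  motion: "0 0 0.02 0; 0 0 0.02 0; 0 0 0.02 0; 0 0 0.02 0; 0 0 0.02 0; 0 0 0.02 0; 0 0 0.02 0; 0 0 0.02 0"

```text
clock: 18.52
position: [0.5973, 0.0826, 0.355]
ee_rot: [-0.038, 0.706, 0.038, 0.706]
ft_force: [0.4, 0.6, 0.3]
grip_width: 0.418
```

```bash
python3 cl.py gb; python3 m8.py gb; python3 - <<'E'
from h import *
W,z=cloud('gbw'); X,Y,Z=W[...,0],W[...,1],W[...,2]
m=(X>.562)&(X<.575)&(abs(Y-.112)<.009)&(Z>.19)&(Z<.215); print('arm z',np.median(Z[m]))
m=(abs(X-.593)<.008)&(Y>.085)&(Y<.13)&(Z>.215)&(Z<.235); p=W[m]; A=np.c_[p-[.593,.11,0]][:,:2]; A=np.c_[A,np.ones(len(A))]; print('top slope deg',np.degrees(np.linalg.lstsq(A,p[:,2],rcond=None)[0][:2]))
a,_=cloud('side0'),0; b=cloud('gbs'); A=a[0];B=b[0]
for n,(x0,x1,y0,y1,lo,hi) in dict(socket=(.62,.72,-.2,-.1,.03,.06),level=(.62,.9,-.03,.07,.035,.055),jar=(.45,.58,.3,.43,.09,.12),small=(.57,.67,.38,.52,.008,.025),mallet=(.72,.82,-.45,-.28,.02,.06),brown=(.3,.47,-.36,-.23,.1,.17),tape=(.38,.52,-.46,-.36,.03,.08),yellow=(.2,.45,0,.15,.195,.24),base=(.58,.72,.03,.18,.006,.02)).items():
    o=[]
    for W in (A,B):
        X,Y,Z=W[...,0],W[...,1],W[...,2]; m=(X>x0)&(X<x1)&(Y>y0)&(Y<y1)&(Z>lo)&(Z<hi); o+= [m.sum(),np.round(W[m].mean(0),3).tolist()]
    print(n,o)
E
```

```text
18.525 [0.5973 0.0826 0.355 ] 6.133725915079163 [0.4 0.6 0.3] 0.4184914214545074
18.675 [0.5973 0.0826 0.355 ] [ 0.6 -0.5  0.6]
clamp top z 0.22630556525663248
knob 583 [590.1 148.6] [24.5 24.5] 74.6 0.25477249595804835
tip 171 [553.  109.4] [ 6.2 25.2] 6.3 0.2260105126844562
nut 920 [649.2 119.3] [38.3 37.7] 0.6 0.20704459429994423
arm z 0.20656800018434038
top slope deg [ 1.03494035 -0.10598405]
socket [np.int64(138), [0.677, -0.154, 0.043], np.int64(136), [0.677, -0.154, 0.043]]
level [np.int64(376), [0.767, 0.019, 0.043], np.int64(378), [0.768, 0.019, 0.043]]
jar [np.int64(257), [0.514, 0.359, 0.106], np.int64(256), [0.514, 0.359, 0.106]]
small [np.int64(132), [0.622, 0.44, 0.014], np.int64(139), [0.623, 0.441, 0.013]]
mallet [np.int64(531), [0.757, -0.343, 0.04], np.int64(531), [0.757, -0.343, 0.04]]
brown [np.int64(373), [0.42, -0.299, 0.131], np.int64(374), [0.419, -0.299, 0.131]]
tape [np.int64(536), [0.448, -0.413, 0.059], np.int64(530), [0.448, -0.413, 0.059]]
yellow [np.int64(374), [0.327, 0.048, 0.207], np.int64(373), [0.327, 0.047, 0.207]]
base [np.int64(484), [0.64, 0.106, 0.011], np.int64(466), [0.641, 0.104, 0.011]]
```

All stable.

```bash
python3 -c "
from workcell import hand_in
print(hand_in())"
```

```text
the job is handed in; nothing more can be done
None
```

The hook is locked in the rim slots and the steel C-clamp hangs on it by the middle of its top arm. I handed the job in at about 18.7 s.

- **Hook:** I pushed it round with shut fingertips, at about 2 N or less each time I read the force. The pin dropped in at about 186°, close to facing the robot. The arm's top went from 0.213 m to 0.206 m in all three cameras. I did not test the lock by pushing on it again.
- **Clamp:** I gripped it on the spine, turned it, threaded it over the tip and set it down about 56 mm out from the axis. It met the hook with roughly 8 N, going by the change in wrist force.
- **Last checks:** The hanging clamp had not moved about a second after release: top at 0.2263 m, where 0.226 m was expected, and level to within about 1°. The robot was touching nothing. The bystanders I measured, the brown clamp and the yellow post were all within about 1 mm of where they started.
- **Disagreements:** The cameras differed by 1–2 mm on the hook's position, which is within their calibration. The post's base plate read up to 2 mm off, but the clamp now partly hides it, and the nut on top had not shifted.

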